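# Set the press's dwell selector by clicks and store it

### The arm

A 7-joint arm with a two-finger parallel gripper is mounted at the origin on the work surface. World frame = base frame: x ahead of the robot, y to its left, z up, the work surface at z = 0. Lengths are in m, angles in rad, forces in N, time in s.
With the tool pointing down it reaches from about 0.4 to 0.85 m from the base axis. Payload 4.5 kg.
Tool frame: the origin (TCP) lies at the centre of the arm's flange, where the gripper is bolted on; the fingertips stand r.tcp_to_tips ahead of it and the grasp point (between the pads) lies 147 mm ahead of it (r.tcp_to_tips is the distance from the TCP to the fingertips, in m); x points along the fingers, y is the direction in which the jaws open and shut, and the axes are right-handed (so a half turn about x gives the same grasp; the last joint's range is limited). The gripper opens to 88 mm and grips with 3 to 60 N. Pads are 18 mm wide; open, the fingers measure 123 mm over their backs; the gripper's body (75 mm by 187 mm) begins 45 mm behind the grasp point.
Start: joints at [-1.287, 0.689, -0.195, 1.565, 0.157, 0.902, -0.215], TCP at [0.154, 0.606, 0.405] pointing down, gripper open.
Joint ranges: [-3.01, 3.01], [-0.46, 2.08], [-1.47, 1.51], [0.13, 2.56], [-1, 4.14], [0.04, 2.09], [-2.66, 2.66]. Speed limits (rad/s): [2.57, 2.57, 3.14, 3.14, 3.14, 3.14, 3.14].

### API

Orientations are given as a unit quaternion [x, y, z, w].
In Python, from plant import r, eyes gives the robot as it stands.
- The arm moves only by the tool carry_out, never from a script. Its argument "targets" is text: rows parted by semicolons, each of 5 numbers parted by spaces: the opening, from 0 (shut) to 1 (fully open), then the shift along the tool's x, y, z in mm, then the turn about the tool's x in rad. A call has 1 to 20 rows; each row shifts and turns the commanded pose from where the row before left it, along the tool's axes as they then stand; what a row does not reach is not made up. A row lasts 1/12 s, in which the tool goes at most 41.7 mm and 7.16 degrees, less where a joint would pass 70% of its speed; a pose out of reach is approached as far as the arm can. A call is refused whole if a number of a shift passes 41.7 or a number of a turn 0.125, either way. A call with a gripper value outside its range is refused whole. The fingers move at their own pace and stop on an object; "force" is the grip in N (left out, the last holds). Time passes only in rows, so rows that do not move let the fingers close. It gives the time, the measured TCP pose, the force and the opening at its end, in the units of the state.
- r.get_state(): the state, without advancing time (a new reading comes with each control period).
- eyes.snapshot(name): name is "side" or "top"; returns (picture, depth): 420x560x3 uint8, blue, green, red; 420x560 float32, m along the optical axis (not along the pixel's ray), 0 where there is no reading.
- eyes.camera_params(name): a dict with "intrinsics" (3x3 intrinsics, pixels), "dist_coeffs" ([k1, k2, p1, p2, k3] as OpenCV has them; the pictures are not rectified), "rvec" (rotation vector, rad) and "tvec" (3), from world to camera coordinates, as OpenCV has them. Camera axes: x right, y down, z forward; pixel columns grow to the right and rows downward; lengths in m; the calibration is good to about 2 mm. A picture is of the moment at which its call begins. camera_params takes no time and is no camera call.
- r.finish_job(): hands the job in, once; it reports no verdict.
The state is a dict: "clock": time; "q": joint angles; "qd": joint speeds; "joint_torque": joint torques, N m; "tool_pos": TCP position; "eef_rot": TCP orientation; "contact_force": force on the tool from outside, world axes, zero at the start; "moment": the same for the moment, N m; "opening": opening from 0.0 (shut) to 1.0 (fully open).
Only numpy, scipy, OpenCV 4.12 (cv2) and the standard library are available. Lean on these libraries where they do the work, as an engineer would, in place of code of your own. Each camera call takes 0.05 s, during which the arm holds its last target.

### The job

On the press's control box the orange pin marks the dwell setting for a single layer; this job has three layers. With the fingertips, push the black pointer handle of the selector round clockwise, without gripping it or forcing it, until it rests exactly two clicks past the orange pin; do not go further than that. Then press the green button fully down to store the setting and let it go, leaving the steel die, the blue tub and the screwdriver where they are.

Things in the scene. Friction and masses are not known exactly. Their poses are not given: they have to be found in the camera images.
- box: White fixed control box, grey top plate, 190 (x) x 290 (y) x 80 mm high; origin under its centre, z up. Selector axis: vertical at (0, +50) mm. Sockets of the nine click positions 0 to 8 lie 68 mm from that axis, 36 degrees apart clockwise: position i in direction 144 - 36 i degrees, counter-clockwise from the box's +x seen from above. The black ticks inside them are flat.
- selector (a joint): Selector angle (rad), clockwise seen from above positive: 0 at position 0, one click each 0.628 (36 degrees), 5.03 at position 8 by the end stop. Starts between positions 0 and 2, nearly always in one of them. A sprung detent holds it in each position; pushed beyond halfway (0.6 of a click is sure) it jumps on to the next by itself and stays. A click takes about 0.15 N m (4 N at 36 mm).
- hub (a point): Point on the selector's axis on top of its dark dial (disc of 47 mm radius, 6 mm thick), 86 mm above the table. It turns with the selector: its x axis points the way the pointer handle points, z up.
- handle: Black pointer handle, one piece with the dial, white stripe on its pointing end. Origin on the axis at the box's top plate, x the way it points. Upright bar 12 mm thick, top 40 mm above the plate, reaching 50 mm from the axis at the pointing end and 12 mm behind it, with a round boss of 32 mm diameter about the axis. Push the bar's side; over 20 N in all counts as gripping or forcing.
- index_pin: Orange round pin head, 14 mm diameter, 8 mm high, fixed in the socket of position 3, 4 or 5; origin at the centre of its underside, on the top plate 80 mm above the table. Two like black blank plugs fill the other two of these sockets. The wanted setting is this position plus two clicks clockwise.
- store (a joint): Travel of the green push button (m): 0 released, 0.006 fully down; it goes down and springs back by itself; fully down takes about 5 N.
- store_top (a point): Centre of the top face of the green button's cap (32 mm diameter, facing up) on the box.
- die: Loose steel setting die, 28 mm diameter foot, 34 mm high, standing on the box top at its far side; origin at the centre of its underside. Leave it alone.
- tub: Loose open blue plastic tub, 80 mm rim diameter, 55 mm high, on the table to the left (+y) of the box; origin at the centre of its underside. Leave it alone.
- driver: Loose screwdriver lying on the table to the right (-y) of the box, about 200 mm long along its own x; origin under its middle. Leave it alone.

How it is judged:
On the way, in this order (a step that is already met when the one before it is completed fails the run):
1. the selector rests two clicks past the orange pin (x of index_pin in the frame of hub between 0.0106 and 0.0309 m and y of index_pin in the frame of hub above 0.03 m and velocity of joint selector between -0.1 and 0.1 rad/s), for 0.2 s.
2. the green button is pressed fully down with the selector so set (all of step 1 and value of joint store above 0.0045 m), for 0.03 s.
At the end, for the whole second after the job is handed in: The selector rests two clicks (72 degrees, within 9) clockwise past the orange pin, the green button has come back up, and the die, tub and screwdriver are at rest within 20 mm of where they began (all of step 1 and value of joint store below 0.0015 m and distance of each of die, tub, driver from where it was at the start of the episode below 0.02 m and linear speed of each of die, tub, driver below 0.02 m/s); the robot touches nothing.
It fails at once if the selector is turned more than halfway to the third click past the orange pin (x of index_pin in the frame of hub below -0.002 m and y of index_pin in the frame of hub above 0.02 m).
It fails at once if the handle is gripped or forced (over 20 N) (contact force between any of the fingers, the arm and handle above 20 N).
It fails at once if the steel die is carried or knocked away (over 30 mm) (distance of die from where it was at the start of the episode above 0.03 m).
It fails at once if the blue tub is carried or knocked away (over 30 mm) (distance of tub from where it was at the start of the episode above 0.03 m).
It fails at once if the screwdriver is carried or knocked away (over 30 mm) (distance of driver from where it was at the start of the episode above 0.03 m).
It also fails if it takes over 64 s, if anything falls off the work surface, if the arm or the gripper's body presses on something with over 40 N, if the wrist force passes 120 N, or if a joint passes its speed limit or range.

## Working session

There is one attempt and no reset: what is moved stays moved. The work goes in short steps, Python scripts to look and compute and a tool call to move; the robot and the scene stay as the last step left them, time stands still between calls to the robot, and variables do not carry over. Pictures are saved under pics/ and viewed, and the job is handed in when it is done.

Besides the shell and the picture viewer there is one more tool, called after "Call:" as name(argument=value, ...) on one line, values as JSON. carry_out: Moves the arm, as the interface text tells. Its arguments: {"type":"object","properties":{"targets":{"type":"string"},"force":{"type":"number"}},"required":["targets"]}

```bash
ls; mkdir -p pics; python3 - <<'E'
from plant import r, eyes
import cv2,numpy as np
s=r.get_state(); print({k:np.round(v,3) for k,v in s.items()}); print(r.tcp_to_tips)
for n in("side","top"):
    p,d=eyes.snapshot(n); cv2.imwrite(f"pics/{n}0.png",p); np.save(f"pics/{n}0.npy",d)
    c=eyes.camera_params(n); print(n,c)
E
```

```text
pics
{'clock': np.float64(0.0), 'q': array([-1.287,  0.69 , -0.194,  1.566,  0.157,  0.902, -0.215]), 'qd': array([ 0.   , -0.001, -0.001,  0.   ,  0.001,  0.   , -0.001]), 'joint_torque': array([ 0.0000e+00, -5.2756e+01, -1.2670e+00, -1.5343e+01, -5.3000e-02,
        6.0000e-03,  0.0000e+00]), 'tool_pos': array([0.154, 0.605, 0.404]), 'eef_rot': array([ 0.087,  0.702, -0.089,  0.702]), 'contact_force': array([0.609, 0.24 , 0.731]), 'moment': array([ 0.02 ,  0.01 , -0.008]), 'opening': np.float64(1.004)}
0.166
side {'intrinsics': array([[387.08044706,   0.        , 282.52019411],
       [  0.        , 387.08044706, 209.45826679],
       [  0.        ,   0.        ,   1.        ]]), 'dist_coeffs': array([-0.05792475,  0.        ,  0.        ,  0.        ,  0.        ]), 'rvec': array([ 2.28059506, -0.50229045,  0.21028733]), 'tvec': array([-0.51613436,  0.27490531,  0.52951071])}
top {'intrinsics': array([[458.278933  ,   0.        , 280.59100053],
       [  0.        , 458.278933  , 210.71628135],
       [  0.        ,   0.        ,   1.        ]]), 'dist_coeffs': array([-0.10661462,  0.        ,  0.        ,  0.        ,  0.        ]), 'rvec': array([ 2.18439271, -2.1514119 ,  0.09188024]), 'tvec': array([0.07774428, 0.62099364, 1.11689744])}
```

View pics/top0.png

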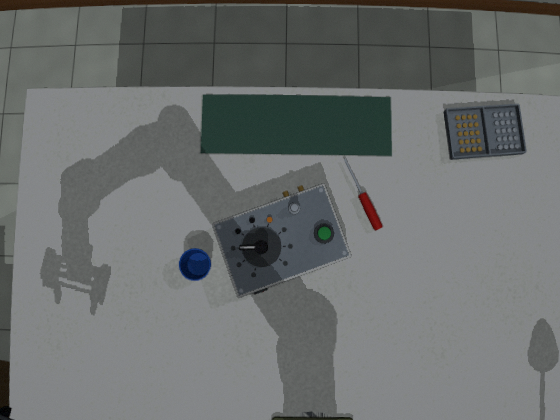

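View pics/side0.png

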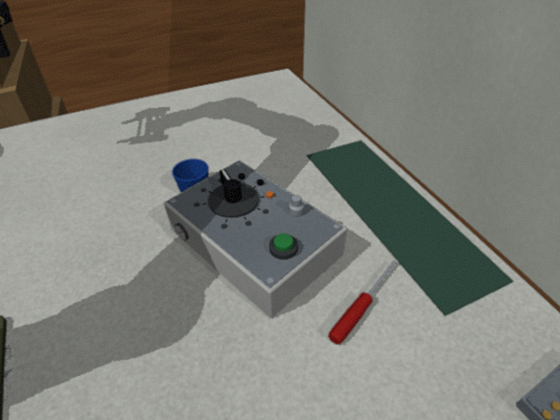

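The top view shows the box around (282,240), with the dial at (261,247), the orange pin at (269,219), the button at (324,233) and the die at (294,208). I'll enlarge it.

```bash
cat > h.py <<'E'
import cv2,numpy as np
from plant import r,eyes
def P(n):
    c=eyes.camera_params(n);R=cv2.Rodrigues(np.array(c['rvec']))[0];return c['intrinsics'],c['dist_coeffs'],R,np.array(c['tvec'])
def atz(n,uv,z):
    K,D,R,t=P(n); a=cv2.undistortPoints(np.array([[uv]],float),K,D)[0,0]
    d=R.T@np.array([a[0],a[1],1]); o=-R.T@t; return o+d*(z-o[2])/d[2]
def proj(n,X):
    K,D,R,t=P(n); return cv2.projectPoints(np.array(X,float).reshape(-1,3),R,t,K,D)[0].reshape(-1,2)
E
python3 - <<'E'
from h import *
p=cv2.imread('pics/top0.png'); c=p[175:305,205:360]; cv2.imwrite('pics/top0c.png',cv2.resize(c,None,fx=4.6,fy=4.6,interpolation=cv2.INTER_CUBIC))
p=cv2.imread('pics/side0.png'); c=p[150:290,155:355]; cv2.imwrite('pics/side0c.png',cv2.resize(c,None,fx=4,fy=4,interpolation=cv2.INTER_CUBIC))
E
```

```text
(no output)
```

View pics/top0c.png

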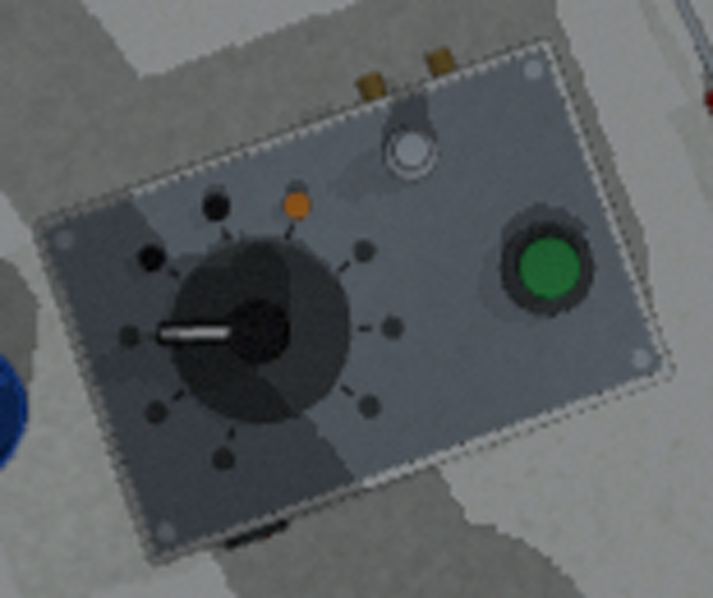

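View pics/side0c.png

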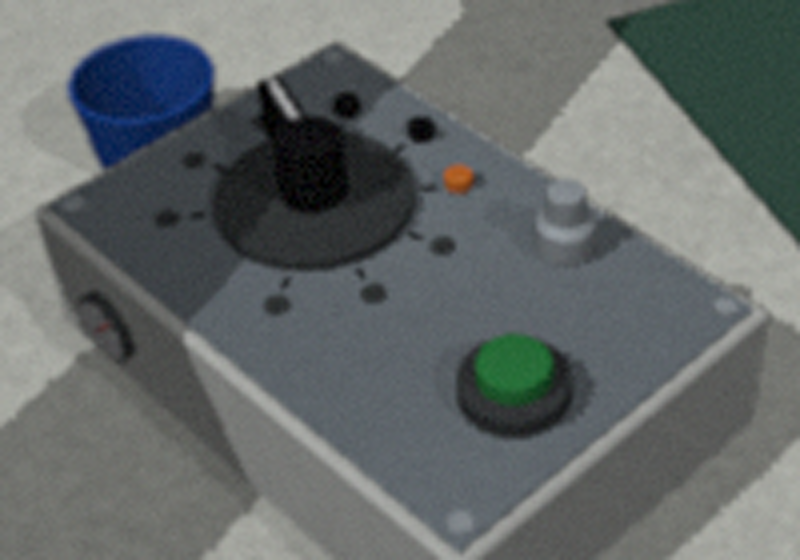

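The orange pin is at crop (297,206). Counting clockwise from the gap, that is position 5 (plugs at 3 and 4), and the handle points at position 2. The target is position 7, five clicks on. Next I fit the box pose.

```bash
cat > fit.py <<'E'
from h import *
f=lambda u,v:(u/4.6+205-.4,v/4.6+175-.4)
px={0:(223,460),1:(155,412),2:(130,336),6:(364,250),7:(392,328),8:(370,405)}
A=[];B=[]
for i,q in px.items():
    a=np.radians(144-36*i);A.append([.068*np.cos(a),.05+.068*np.sin(a)]);B.append(atz('top',f(*q),.08)[:2])
for i,q in {3:(151,257),4:(216,206),5:(297,205)}.items():
    a=np.radians(144-36*i);A.append([.068*np.cos(a),.05+.068*np.sin(a)]);B.append(atz('top',f(*q),.088)[:2])
A=np.array(A);B=np.array(B)
a0,b0=A.mean(0),B.mean(0);U,S,V=np.linalg.svd((A-a0).T@(B-b0));R=V.T@U.T;yaw=np.arctan2(R[1,0],R[0,0]);t=b0-R@a0
if __name__=='__main__':
    print('yaw',np.degrees(yaw),'org',t,'res mm',np.round((A@R.T+t-B)*1e3,1).tolist(),'scale',np.linalg.norm(B-b0)/np.linalg.norm(A-a0))
    C=R@[0,.05]+t;print('axis',C)
    c=[R@np.array(k)+t for k in [(.095,.145),(.095,-.145),(-.095,-.145),(-.095,.145)]]
    print(np.round(c,3).tolist(),[atz('top',f(*q),.08)[:2].round(3).tolist() for q in [(38,225),(548,43),(672,370),(155,560)]])
    b=atz('top',f(549,268),.1);print('button z.1',b, 'box frame',R.T@(b[:2]-t))
    d=atz('top',f(411,152),.114);print('die',d,'box',R.T@(d[:2]-t))
    print('tip stripe',atz('top',f(160,335),.12))
    D=np.load('pics/top0.npy');D2=np.load('pics/side0.npy')
    def w(n,D,u,v):
        K,Ds,Rc,tc=P(n);a=cv2.undistortPoints(np.array([[[u,v]]],float),K,Ds)[0,0];z=D[int(round(v)),int(round(u))];return Rc.T@(np.array([a[0],a[1],1])*z-tc)
    for nm,q in dict(button=(549,268),plate=(450,400),boss=(262,330),die=(411,150),dial=(230,390)).items(): print(nm,w('top',D,*f(*q)).round(4))
    s=lambda u,v:(u/4+155-.4,v/4+150-.4)
    for nm,q in dict(button=(514,360),plate=(300,370),boss=(312,130)).items(): print('side',nm,w('side',D2,*s(*q)).round(4))
    print('side orange',atz('side',s(459,172),.088), 'side button',atz('side',s(514,360),b[2]),'side die', atz('side',s(567,192),.114))
    print('tub',w('top',D,195,264), 'orange top',B[-1])
E
python3 fit.py
```

```text
yaw 20.704299158942263 org [0.54608523 0.08454822] res mm [[0.8, -0.1], [-0.2, -0.6], [0.2, 0.4], [-0.5, -0.2], [0.3, -0.0], [-0.4, 0.3], [0.1, 0.1], [-0.5, 0.2], [0.3, 0.1]] scale 1.0017100784458632
axis [0.52840798 0.1313191 ]
[[0.584, 0.254], [0.686, -0.018], [0.508, -0.085], [0.406, 0.187]] [[0.582, 0.248], [0.681, -0.016], [0.512, -0.082], [0.41, 0.183]]
button z.1 [ 0.56255426 -0.01578409  0.1       ] box frame [-0.02006657 -0.09967515]
die [0.61935502 0.05540368 0.114     ] box [ 0.05823394 -0.05316649]
tip stripe [0.52523791 0.17934937 0.12      ]
button [ 0.5625 -0.0157  0.1015]
plate [0.4947 0.033  0.0802]
boss [0.5286 0.1285 0.1207]
die [0.6202 0.0554 0.1153]
dial [0.4981 0.1462 0.0845]
side button [ 0.5622 -0.0164  0.1015]
side plate [0.4871 0.0336 0.0804]
side boss [0.5317 0.1348 0.1187]
side orange [0.59366209 0.11311262 0.088     ] side button [ 0.56280763 -0.01513506  0.1       ] side die [0.61969339 0.05296209 0.114     ]
tub [0.48258078 0.30345317 0.00399427] orange top [0.59368729 0.11332715]
```

```bash
python3 - <<'E'
from h import *
from scipy.spatial.transform import Rotation as Ro
s=r.get_state();R=Ro.from_quat(s['eef_rot']).as_matrix();print(R.round(4));print(s['tool_pos'],s['opening'])
print('cam',[(-P(n)[2].T@P(n)[3]).round(3) for n in('top','side')])
E
```

```text
[[-3.000e-04  2.471e-01  9.690e-01]
 [-1.700e-03  9.690e-01 -2.471e-01]
 [-1.000e+00 -1.700e-03  1.000e-04]]
[0.15443728 0.60530604 0.403996  ] 0.9998897781838246
cam [array([0.511, 0.075, 1.171]), array([ 0.389, -0.396,  0.56 ])]
```

Call:
carry_out(targets="0 0 -16.7 22.2 0;0 0 -16.7 22.2 0;0 0 -16.7 22.2 0;0 0 -16.7 22.2 0;0 0 -16.7 22.2 0;0 0 -16.7 22.2 0;0 0 -16.7 22.2 0;0 0 -16.7 22.2 0;0 0 -16.7 22.2 0;0 0 -16.7 22.2 0;0 0 -16.7 22.2 0;0 0 -16.7 22.2 0;0 0 -16.7 22.2 0;0 0 -16.7 22.2 0;0 0 -16.7 22.2 0;0 0 -16.7 22.2 0;0 0 -16.7 22.2 0;0 0 -16.7 22.2 0;0 0 -16.7 22.2 0;0 0 -16.7 22.2 0", force=20)

```text
clock: 1.77
tool_pos: [0.5027, 0.1709, 0.4044]
eef_rot: [0.088, 0.702, -0.088, 0.701]
contact_force: [-0.2, 0.1, 0.5]
opening: 0.008
```

Call:
carry_out(targets="0 0 0 0 -0.1;0 0 0 0 -0.1;0 0 0 0 -0.097;0 0 0 0 0;0 0 0 0 0;0 0 0 0 0")

```text
clock: 2.27
tool_pos: [0.5021, 0.1723, 0.4046]
eef_rot: [-0.016, 0.707, 0.016, 0.707]
contact_force: [-0.4, 0.7, -0.3]
opening: 0.005
```

```bash
cat > st.py <<'E'
from fit import *
from scipy.spatial.transform import Rotation as Ro
def st(phi_deg=0,C=np.array([.5284,.1313])):
    s=r.get_state();M=Ro.from_quat(s['eef_rot']).as_matrix();p=s['tool_pos']
    th=np.radians(92.7-phi_deg);u=np.array([np.cos(th),np.sin(th)]);n=np.array([u[1],-u[0]])
    print('t',round(float(s['clock']),2),'pos',p.round(4),'tipz',round(p[2]-r.tcp_to_tips,4),'yaw ty',round(np.degrees(np.arctan2(M[1,1],M[0,1])),2),'tilt',M[:2,0].round(4),'F',np.round(s['contact_force'],2),'op',round(float(s['opening']),3),'q',np.round(s['q'],2))
    e=p[:2]-C;print('rel handle u,n mm',(e@u*1e3).round(1),(e@n*1e3).round(1),'rel tool y,z', (e@M[:2,1]*1e3).round(1),(e@M[:2,2]*1e3).round(1))
    return s,M
E
python3 -c "
from st import *
st()"
```

```text
t 2.27 pos [0.5021 0.1723 0.4046] tipz 0.2386 yaw ty 92.58 tilt [-0.0003 -0.    ] F [-0.44  0.73 -0.33] op 0.005 q [-0.2   0.58 -0.35  1.84  0.27  0.77  0.92]
rel handle u,n mm 42.2 -24.4 rel tool y,z 42.1 -24.5
```

Call:
carry_out(targets="0 30 0 0 0;0 30 0 0 0;0 30 0 0 0;0 20 0 0 0;0 15 0 0 0;0 10 0 0 0;0 5.6 0 0 0;0 0 0 0 0;0 0 0 0 0")

```text
clock: 3.02
tool_pos: [0.5024, 0.1725, 0.2646]
eef_rot: [-0.017, 0.707, 0.017, 0.707]
contact_force: [0.3, 1.0, 1.3]
opening: 0.005
```

```bash
python3 -c "
from st import *
st()
a,_=eyes.snapshot('side');b,_=eyes.snapshot('top')
cv2.imwrite('pics/s1.png',cv2.resize(a[110:290,155:355],None,fx=3,fy=3,interpolation=cv2.INTER_CUBIC));cv2.imwrite('pics/t1.png',cv2.resize(b[175:305,195:360],None,fx=4,fy=4,interpolation=cv2.INTER_CUBIC))"
```

```text
t 3.02 pos [0.5024 0.1725 0.2646] tipz 0.0986 yaw ty 92.69 tilt [0.0008 0.0003] F [0.33 1.02 1.35] op 0.005 q [-0.28  0.79 -0.23  1.96  0.4   0.43  0.81]
rel handle u,n mm 42.4 -24.1 rel tool y,z 42.3 -24.1
```

View pics/s1.png

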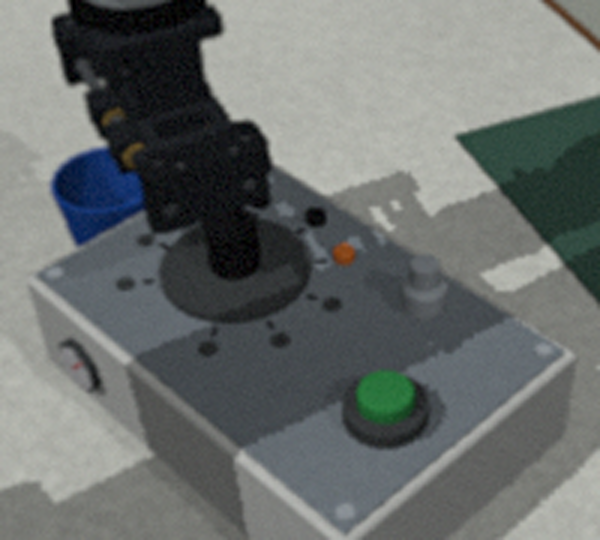

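View pics/t1.png

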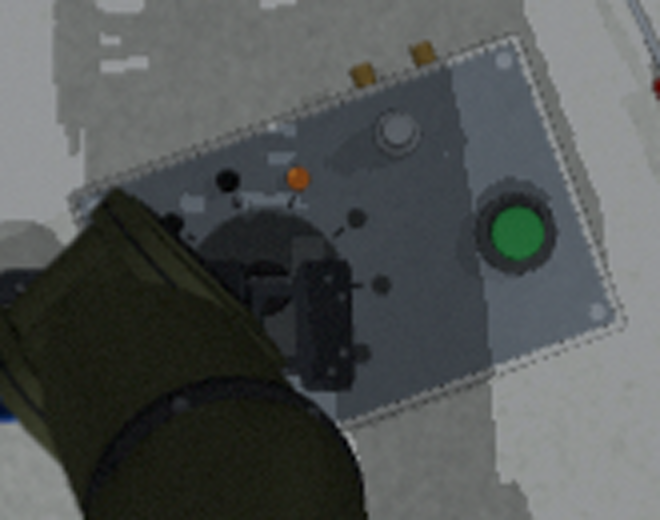

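The side view shows the closed fingers left of the boss (around (185,220)), behind the bar and clear of the dial. Now I close in on the bar.

Call:
carry_out(targets="0 0 0 2 0;0 0 0 2 0;0 0 0 2 0;0 0 0 1.5 0;0 0 0 1 0;0 0 0 0 0;0 0 0 0 0")

```text
clock: 3.7
tool_pos: [0.5102, 0.1728, 0.2641]
eef_rot: [-0.017, 0.707, 0.017, 0.707]
contact_force: [-3.0, 0.5, 3.3]
opening: 0.006
```

```bash
python3 -c "
from st import *
st()"
```

```text
t 3.7 pos [0.5102 0.1728 0.2641] tipz 0.0981 yaw ty 92.72 tilt [-0.0011 -0.    ] F [-2.99  0.5   3.32] op 0.006 q [-0.27  0.8  -0.24  1.94  0.4   0.45  0.82]
rel handle u,n mm 42.3 -16.3 rel tool y,z 42.3 -16.3
```

Call:
carry_out(targets="0 0 0.76 2.13 0.05;0 0 0.76 2.13 0.05;0 0 0.76 2.13 0.05;0 0 0.76 2.13 0.05;0 0 0.76 2.13 0.05;0 0 0.76 2.13 0.05;0 0 0.76 2.13 0.05;0 0 0.76 2.13 0.05;0 0 0.76 2.13 0.05;0 0 0 0 0;0 0 0 0 0")

```text
clock: 4.62
tool_pos: [0.531, 0.1764, 0.2641]
eef_rot: [0.141, 0.692, -0.141, 0.693]
contact_force: [0.5, 0.1, 0.2]
opening: 0.009
```

```bash
python3 -c "
from st import *
st(36)
a,_=eyes.snapshot('side')
cv2.imwrite('pics/s2.png',cv2.resize(a[110:290,155:355],None,fx=3,fy=3,interpolation=cv2.INTER_CUBIC))"
```

```text
t 4.62 pos [0.531  0.1764 0.2641] tipz 0.0981 yaw ty 66.99 tilt [0.0014 0.0001] F [0.49 0.12 0.18] op 0.009 q [-0.32  0.81 -0.14  1.88  0.22  0.46  0.55]
rel handle u,n mm 39.1 -22.6 rel tool y,z 42.5 -15.2
```

View pics/s2.png

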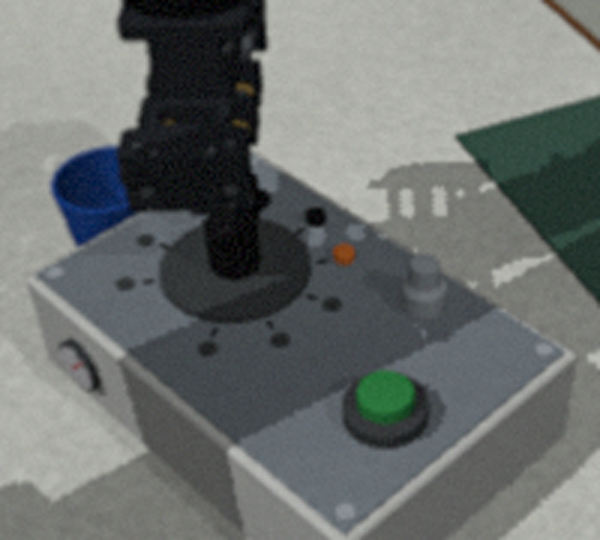

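Call:
carry_out(targets="0 0 0.71 2.14 0.05;0 0 0.71 2.14 0.05;0 0 0.71 2.14 0.05;0 0 0.71 2.14 0.05;0 0 0.71 2.14 0.05;0 0 0.71 2.14 0.05;0 0 0.71 2.14 0.05;0 0 0.71 2.14 0.05;0 0 0.71 2.14 0.05;0 0 0.71 2.14 0.05;0 0 0.71 2.14 0.05;0 0 0.71 2.14 0.05;0 0 0.71 2.14 0.05;0 0 0 0 0;0 0 0 0 0")

```text
clock: 5.92
tool_pos: [0.5571, 0.1656, 0.2641]
eef_rot: [0.355, 0.612, -0.355, 0.612]
contact_force: [0.0, -0.2, 0.5]
opening: 0.009
```

```bash
python3 -c "
from st import *
st(72)
a,_=eyes.snapshot('side')
cv2.imwrite('pics/s3.png',cv2.resize(a[110:290,155:355],None,fx=3,fy=3,interpolation=cv2.INTER_CUBIC))"
```

```text
t 5.92 pos [0.5571 0.1656 0.2641] tipz 0.0981 yaw ty 29.79 tilt [ 0.0001 -0.0001] F [ 0.04 -0.24  0.45] op 0.009 q [-0.38  0.83  0.02  1.82 -0.02  0.49  0.17]
rel handle u,n mm 39.0 -22.0 rel tool y,z 42.0 -15.5
```

View pics/s3.png

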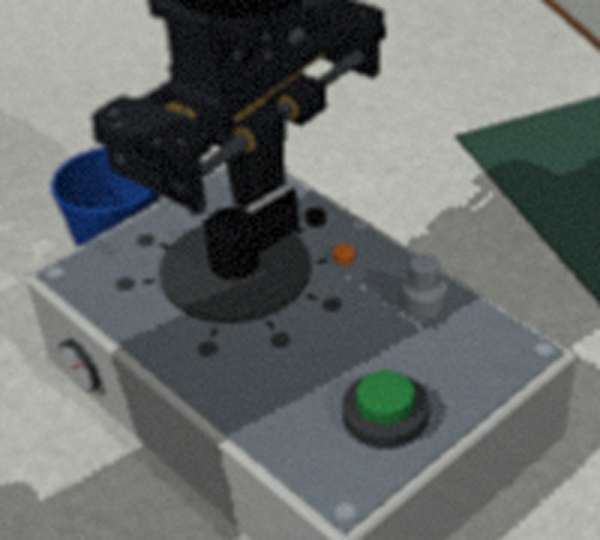

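The handle now points at plug position 4 (crop (316,217)), two clicks done as planned. Three remain.

Call:
carry_out(targets="0 0 0.71 2.14 0.05;0 0 0.71 2.14 0.05;0 0 0.71 2.14 0.05;0 0 0.71 2.14 0.05;0 0 0.71 2.14 0.05;0 0 0.71 2.14 0.05;0 0 0.71 2.14 0.05;0 0 0.71 2.14 0.05;0 0 0.71 2.14 0.05;0 0 0.71 2.14 0.05;0 0 0.71 2.14 0.05;0 0 0.71 2.14 0.05;0 0 0.71 2.14 0.05;0 0 0 0 0;0 0 0 0 0")

```text
clock: 7.22
tool_pos: [0.5718, 0.1411, 0.264]
eef_rot: [-0.531, -0.467, 0.531, -0.466]
contact_force: [-0.2, 0.2, -0.6]
opening: 0.006
```

```bash
python3 -c "
from st import *
st(108)
a,_=eyes.snapshot('side')
cv2.imwrite('pics/s4.png',cv2.resize(a[110:290,155:355],None,fx=3,fy=3,interpolation=cv2.INTER_CUBIC))"
```

```text
t 7.22 pos [0.5718 0.1411 0.264 ] tipz 0.098 yaw ty -7.43 tilt [-0.0003  0.    ] F [-0.17  0.19 -0.58] op 0.006 q [-0.42  0.85  0.17  1.8  -0.26  0.52 -0.2 ]
rel handle u,n mm 39.3 -20.9 rel tool y,z 41.8 -15.3
```

View pics/s4.png

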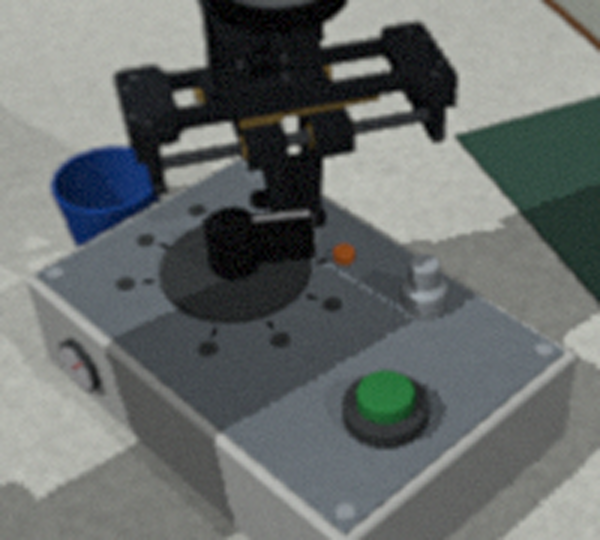

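The handle is at the orange pin (position 5). One more click takes it to position 6.

Call:
carry_out(targets="0 0 0.71 2.13 0.05;0 0 0.71 2.13 0.05;0 0 0.71 2.13 0.05;0 0 0.71 2.13 0.05;0 0 0.71 2.13 0.05;0 0 0.71 2.13 0.05;0 0 0.71 2.13 0.05;0 0 0.71 2.13 0.05;0 0 0.71 2.13 0.05;0 0 0.71 2.13 0.05;0 0 0.71 2.13 0.05;0 0 0.71 2.13 0.05;0 0 0 0 0;0 0 0 0 0")

```text
clock: 8.43
tool_pos: [0.5696, 0.1147, 0.2641]
eef_rot: [-0.645, -0.289, 0.646, -0.289]
contact_force: [0.7, 0.4, 0.3]
opening: 0.005
```

```bash
python3 -c "
from st import *
st(144)
a,_=eyes.snapshot('side')
cv2.imwrite('pics/s5.png',cv2.resize(a[110:290,155:355],None,fx=3,fy=3,interpolation=cv2.INTER_CUBIC))"
```

```text
t 8.43 pos [0.5696 0.1147 0.2641] tipz 0.0981 yaw ty -41.8 tilt [-0.0002  0.0002] F [0.67 0.36 0.29] op 0.005 q [-0.46  0.86  0.31  1.83 -0.48  0.53 -0.56]
rel handle u,n mm 38.7 -21.8 rel tool y,z 41.8 -15.1
```

View pics/s5.png

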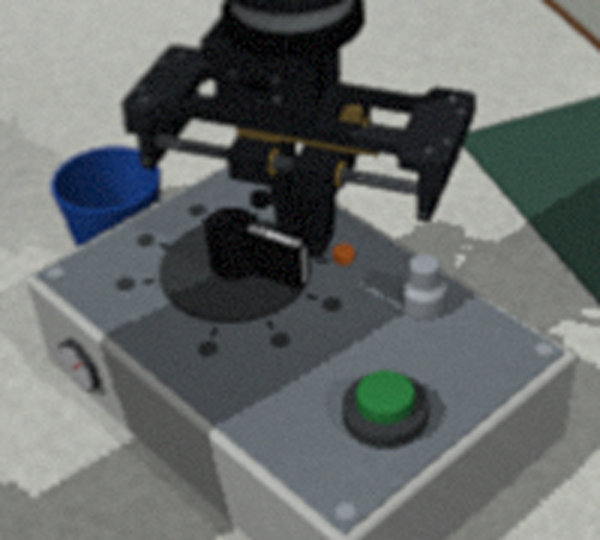

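Call:
carry_out(targets="0 0 0.71 2.13 0.05;0 0 0.71 2.13 0.05;0 0 0.71 2.13 0.05;0 0 0.71 2.13 0.05;0 0 0.71 2.13 0.05;0 0 0.71 2.13 0.05;0 0 0.43 1.28 0.03;0 0 0.43 1.28 0.03;0 0 0.43 1.28 0.03;0 0 0.43 1.28 0.03;0 0 0.43 1.28 0.03;0 0 0.43 1.28 0.03;0 0 0.43 1.28 0.03;0 0 0.43 1.28 0.03;0 0 0.43 1.28 0.03;0 0 0 0 0;0 0 0 0 0")

```text
clock: 9.9
tool_pos: [0.5537, 0.0948, 0.264]
eef_rot: [-0.701, -0.095, 0.701, -0.095]
contact_force: [-0.5, 0.7, -0.1]
opening: 0.005
```

```bash
python3 -c "
from st import *
st(180)
a,_=eyes.snapshot('side')
cv2.imwrite('pics/s6.png',cv2.resize(a[110:290,155:355],None,fx=3,fy=3,interpolation=cv2.INTER_CUBIC))"
```

```text
t 9.9 pos [0.5537 0.0948 0.264 ] tipz 0.098 yaw ty -74.6 tilt [-0.0006 -0.    ] F [-0.48  0.69 -0.13] op 0.005 q [-0.5   0.87  0.44  1.89 -0.68  0.54 -0.9 ]
rel handle u,n mm 37.7 -23.5 rel tool y,z 41.9 -14.7
```

View pics/s6.png

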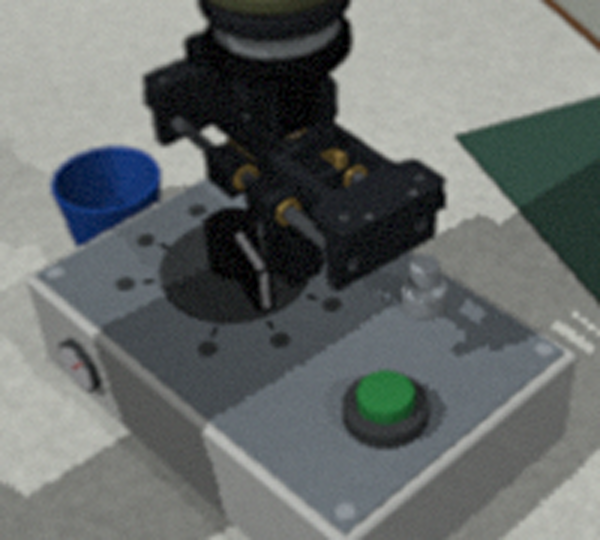

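The handle points at socket 7 and there is no residual force. I back off, lift, take a top look and move over the button.

Call:
carry_out(targets="0 0 0 -5 0;0 0 0 -5 0;0 -20 0 0 0;0 -20 0 0 0;0 -20 0 0 0;0 0 21.8 6.2 0;0 0 21.8 6.2 0;0 0 21.8 6.2 0;0 0 21.8 6.2 0;0 0 21.7 6 0;0 0 0 0 0;0 0 0 0 0;0 0 0 0 0")

```text
clock: 11.03
tool_pos: [0.5632, -0.0148, 0.324]
eef_rot: [0.701, 0.095, -0.701, 0.095]
contact_force: [0.3, 1.3, -0.3]
opening: 0.01
```

```bash
python3 -c "
from st import *
s,M=st(180)
print('to button in tool mm', (M.T@(np.array([.5625,-.0157,.1015+r.tcp_to_tips])-s['tool_pos'])*1e3).round(1))
a,_=eyes.snapshot('side');b,_=eyes.snapshot('top')
cv2.imwrite('pics/s7.png',cv2.resize(a[110:290,155:355],None,fx=3,fy=3,interpolation=cv2.INTER_CUBIC));cv2.imwrite('pics/t7.png',cv2.resize(b[175:305,195:360],None,fx=4,fy=4,interpolation=cv2.INTER_CUBIC))"
```

```text
t 11.03 pos [ 0.5632 -0.0148  0.324 ] tipz 0.158 yaw ty -74.54 tilt [-0.0001  0.0011] F [ 0.28  1.31 -0.26] op 0.01 q [-0.34  0.78  0.5   1.85 -0.59  0.66 -0.79]
rel handle u,n mm 147.6 -27.9 rel tool y,z 150.1 5.4
to button in tool mm [56.5  0.7  0.9]
```

View pics/s7.png

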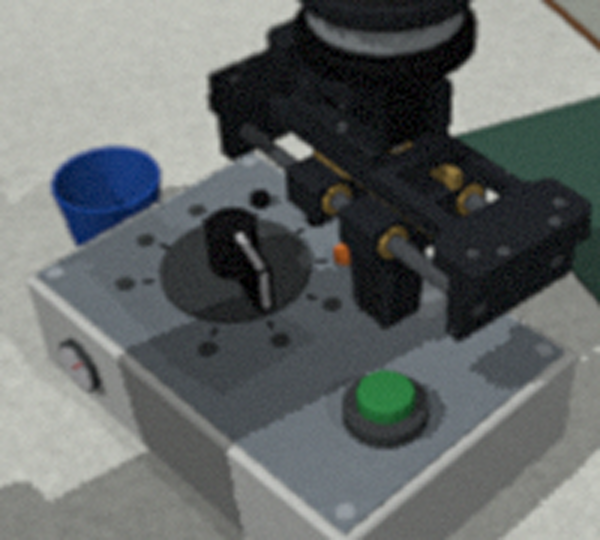

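View pics/t7.png

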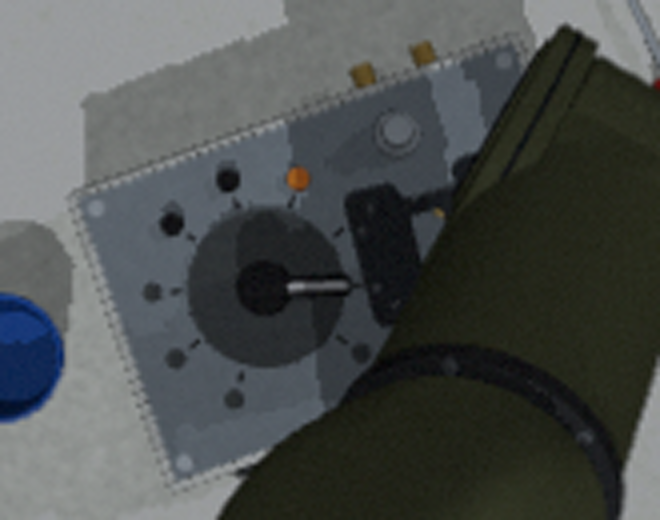

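The top view shows the handle pointing at position 7 (crop tip (350,286)) and the die still in place at (398,132). Next I press the button.

Call:
carry_out(targets="0 15 0.7 0.9 0;0 15 0 0 0;0 12 0 0 0;0 8 0 0 0;0 3 0 0 0;0 2 0 0 0;0 2 0 0 0;0 2 0 0 0;0 1.5 0 0 0;0 1 0 0 0;0 0 0 0 0;0 0 0 0 0")

```text
clock: 12.13
tool_pos: [0.5622, -0.0163, 0.2629]
eef_rot: [0.701, 0.095, -0.701, 0.095]
contact_force: [0.0, 2.3, 4.9]
opening: 0.004
```

```bash
python3 -c "
from st import *
st(180)
a,_=eyes.snapshot('side')
cv2.imwrite('pics/s8.png',cv2.resize(a[110:290,155:355],None,fx=3,fy=3,interpolation=cv2.INTER_CUBIC))"
```

```text
t 12.13 pos [ 0.5622 -0.0163  0.2629] tipz 0.0969 yaw ty -74.58 tilt [0.0004 0.0009] F [0.03 2.25 4.94] op 0.004 q [-0.29  0.86  0.41  1.89 -0.66  0.53 -0.73]
rel handle u,n mm 149.0 -26.8 rel tool y,z 151.3 6.6
```

View pics/s8.png

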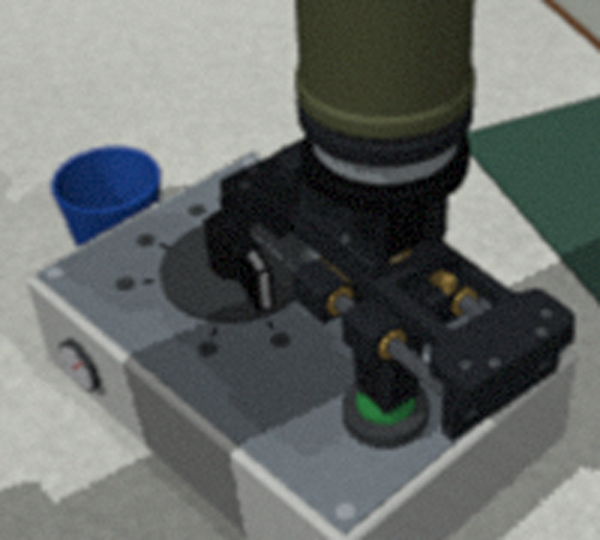

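The fingertips are pressing the cap (about 4.6 mm, 5 N). I push the last bit until it bottoms.

Call:
carry_out(targets="0 1 0 0 0;0 1 0 0 0;0 0.5 0 0 0;0 0 0 0 0;0 0 0 0 0")

```text
clock: 12.6
tool_pos: [0.5621, -0.0165, 0.2622]
eef_rot: [0.701, 0.095, -0.7, 0.094]
contact_force: [-5.6, 4.7, 21.5]
opening: 0.002
```

```bash
python3 -c "
from st import *
st(180)"
```

```text
t 12.6 pos [ 0.5621 -0.0165  0.2622] tipz 0.0962 yaw ty -74.61 tilt [0.0013 0.0019] F [-5.6   4.71 21.51] op 0.002 q [-0.29  0.86  0.41  1.89 -0.66  0.53 -0.72]
rel handle u,n mm 149.2 -26.7 rel tool y,z 151.5 6.7
```

```bash
python3 -c "
from st import *
a,_=eyes.snapshot('side')
cv2.imwrite('pics/s9.png',cv2.resize(a[205:265,255:315],None,fx=9,fy=9,interpolation=cv2.INTER_CUBIC))
D=np.load('pics/top0.npy')
K,Ds,Rc,tc=P('top')
for v in range(222,246,2):
  o=[]
  for u in range(311,338,2):
    q=cv2.undistortPoints(np.array([[[u,v]]],float),K,Ds)[0,0];o.append(round((Rc.T@(np.array([q[0],q[1],1])*D[v,u]-tc))[2]*1e3))
  print(o)"
```

```text
[80, 81, 79, 79, 81, 83, 79, 77, 81, 83, 79, 81, 81, 78]
[80, 80, 77, 81, 95, 92, 93, 91, 94, 78, 83, 79, 82, 78]
[82, 81, 82, 91, 94, 90, 99, 98, 91, 90, 80, 80, 81, 80]
[79, 81, 90, 90, 102, 104, 101, 99, 99, 92, 90, 76, 82, 76]
[77, 81, 93, 90, 101, 102, 102, 101, 104, 102, 93, 95, 83, 80]
[82, 79, 90, 88, 104, 104, 101, 102, 103, 102, 93, 93, 85, 79]
[78, 77, 90, 92, 103, 101, 104, 102, 103, 106, 92, 1171, 80, 84]
[80, 79, 95, 94, 101, 104, 100, 103, 105, 103, 87, 93, 82, 77]
[78, 78, 89, 93, 91, 100, 101, 101, 100, 88, 91, 77, 82, 79]
[80, 83, 78, 91, 92, 92, 92, 91, 92, 94, 81, 78, 78, 79]
[81, 78, 79, 84, 78, 90, 93, 95, 90, 81, 80, 81, 81, 81]
[78, 79, 81, 79, 81, 80, 80, 82, 78, 79, 78, 81, 79, 79]
```

View pics/s9.png

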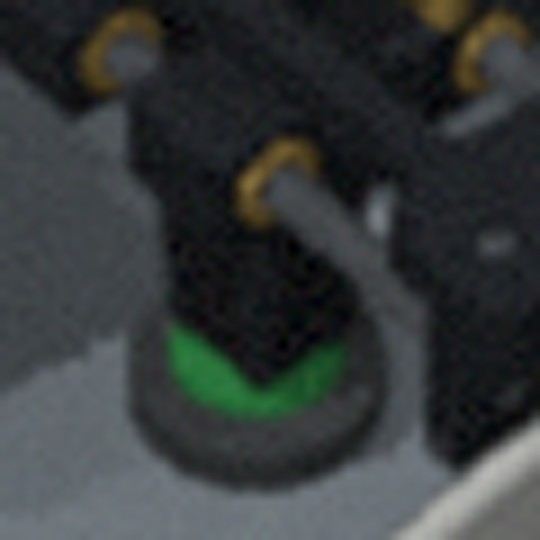

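The bezel top is about 92 mm high, below the fingertips at 96 mm, so the 21 N comes from the button's own end stop. I release it and retreat.

Call:
carry_out(targets="0 -3 0 0 0;0 -5 0 0 0;0 -15 0 0 0;0 -30 0 0 0;0 -30 0 0 0;0 -30 0 0 0;0 -20 0 -20 0;0 0 0 -30 0;0 0 20 -30 0;0 0 30 -30 0;0 0 30 -20 0;0 0 30 0 0;0 0 30 0 0;0 0 20 0 0;0 0 0 0 0;0 0 0 0 0;0 0 0 0 0")

```text
clock: 14.07
tool_pos: [0.7293, -0.1353, 0.3925]
eef_rot: [-0.701, -0.095, 0.701, -0.095]
contact_force: [-0.5, 0.9, -0.4]
opening: 0.003
```

```bash
python3 -c "
from st import *
st(180)
a,_=eyes.snapshot('side');b,d=eyes.snapshot('top');np.save('pics/d10.npy',d)
cv2.imwrite('pics/s10.png',a);cv2.imwrite('pics/t10.png',cv2.resize(b[150:305,160:395],None,fx=3.4,fy=3.4,interpolation=cv2.INTER_CUBIC))
print(d[228:240:3,318:330:3])"
```

```text
t 14.07 pos [ 0.7293 -0.1353  0.3925] tipz 0.2265 yaw ty -74.58 tilt [-0.0005  0.0008] F [-0.45  0.87 -0.41] op 0.003 q [-0.11  0.94  0.57  1.18 -0.5   1.16 -0.83]
rel handle u,n mm 275.8 -188.1 rel tool y,z 310.4 -122.8
[[1.0756955  1.0689918  1.0707706  1.070043  ]
 [1.0711725  1.0662965  1.0656989  1.0666173 ]
 [1.0659894  1.068551   1.0683588  0.49789506]
 [1.075113   1.0720979  1.0706699  0.49089664]]
```

View pics/s10.png

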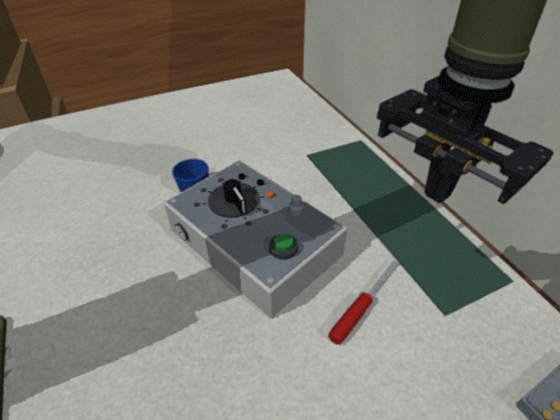

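View pics/t10.png

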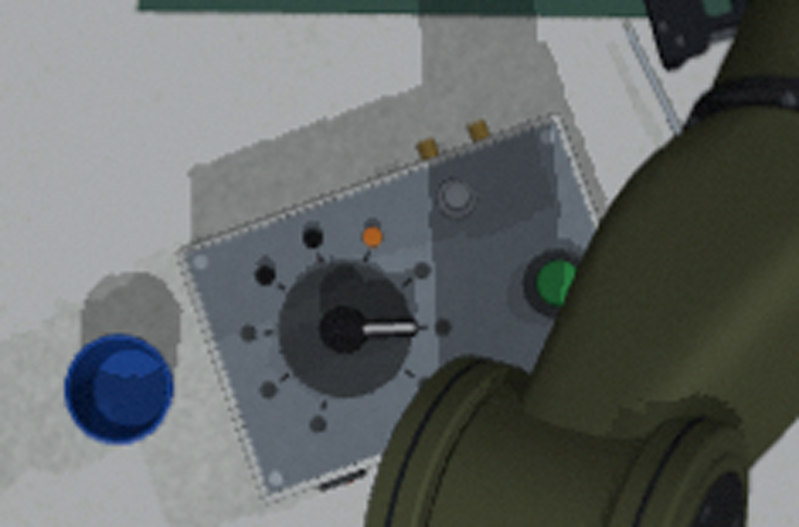

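The handle points at socket 7 (crop (443,327)). One socket, at (422,270), lies between it and the orange pin (373,236), so it is two clicks past. The tub, die and driver look unmoved. I compare the cap depth with the start and hand in.

```bash
python3 -c "
from st import *
a=np.load('pics/top0.npy');b=np.load('pics/d10.npy')
print('cap median depth start/now',np.median(a[229:236,319:325]),np.median(b[229:236,319:325]))
print(r.finish_job())"
```

```text
cap median depth start/now 1.0681691 1.0692449
the job is handed in; nothing more can be done
None
```

The selector now rests two clicks past the orange pin, and the green button has been pressed and let go. I handed the job in after about 14 s; it reported no verdict.

- **Selector:** The orange pin was in position 5 and the handle started at position 2. I pushed the bar's side clockwise with closed fingertips, one click at a time. Contact was at most about 3 N in the readings between moves; force during the pushes was not read. The last pictures show the handle pointing at socket 7, with one socket between it and the pin.
- **Button:** I pressed it until it stopped hard, at about 5 to 6 mm of travel and 21 N. The bezel around it sits about 4 mm lower than the fingertips were, so the fingers did not stop on the bezel. After release the cap is back up: its depth matches the start to about 1 mm, which is within the noise.
- **Loose items:** In the last pictures the die, tub and screwdriver look to be where they began; I judged this by eye, not by measurement. The screwdriver was partly hidden in the top view and checked in the side view.
- **Arm:** It is raised clear of everything.

None of the checks failed or disagreed.

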